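# Weigh a transport box on a sprung hand scale

### The job

Take the hand scale by its orange handle from its stand, hook it under the wire bail of the blue transport box and slowly lift the box on the scale until it just hangs clear of the table, and hold it there, level and still, for a good second: at least 5 mm of daylight under the whole box, but never more than 20 mm. Then set the box gently down again where it stood, unhook the scale without jerking, pushing or tipping the box, and hang the scale back in its stand. Never touch the box with the hand, and leave the bottle, the tape roll and the jar alone.

Things in the scene. Friction and masses are not known exactly. Their poses are not given: they have to be found in the camera images.
- scale_grip (a point): Centre of the hand scale's orange handle bar: 70 mm along its y, 14 mm (x), 22 mm high; grip it across x. Scale upright, z up, 0.19 kg in all. Underside of its black collar (44 x 44 x 6 mm) 37 mm below here, resting on the stand; below it a white body 26 x 28 (x, y) x 68 mm with red pointers, then the sprung hook.
- hook_seat (a point): Trough of the scale's J-shaped hook (6 mm wire), where the bail rests; on the scale's axis, about 153 mm below the handle's centre unloaded. Axes as the scale's; hook in its x-z plane: shank at x -13 mm, open tip at x +14 mm (21 mm free between), so the bail enters from +x. Tip's top 18 mm above here, wire's lowest point 6 mm below, white body's underside 45 mm above.
- pull (a joint): Stretch of the scale's spring (m): 0 with the hook drawn in, growing as the hook is pulled down, at most 0.085. Spring rate 100 N/m, lightly damped.
- stand_seat (a point): Centre of the stand's seat: top of a fixed fork 170 mm above the table, open towards its -x, z up, two posts at x +46 mm. Scale hangs here, axes parallel, collar on the fork. Prongs 36 mm apart, reaching to x -34 mm; blue lips 6 mm high enclose 54 x 54 mm (open between the prongs in front): lift over 6 mm before moving out to -x, or lift straight out.
- box_mid (a point): Centre of the closed transport box, navy blue with a lighter blue lid, 94 x 134 mm (x, y), 55 mm high without the bail; this point is 27.5 mm above its underside. Mass unknown, 0.24 to 0.71 kg, centred. z up.
- bail_top (a point): Top middle of the box's fixed upright wire bail (yellow, 8 mm wire, in the box's y-z plane), at the wire's centre: 108 mm above the box's underside, 53 mm above its lid, over its centre. Level for 5 mm either side in y, then 10 mm lower along straight parts out to y 50 mm, then down to the box. Axes as the box's.
- bottle_mid (a point): Centre of a white bottle, 56 mm across, 130 mm high, upright. Leave it alone.
- tape_mid (a point): Centre of a white roll of tape lying flat, 90 mm across, 25 mm high. Leave it alone.
- jar_mid (a point): Centre of an amber jar, 60 mm across, 70 mm high. Leave it alone.
There are look-alikes about, which are no part of the job. There is more than one size of the part that bears box_mid; the job needs the smaller.

How it is judged:
By the outcome, as a careful person would: the job done as asked, in the order asked, and still so for the second after the job is handed in, with the robot touching nothing.
It also fails if it takes over 72 s, if anything falls off the work surface, if the arm or the gripper's body presses on something with over 40 N, if the wrist force passes 120 N, or if a joint passes its speed limit or range.

### The arm

A 6-joint arm with a two-finger parallel gripper is mounted at the origin on the work surface. World frame = base frame: x ahead of the robot, y to its left, z up, the work surface at z = 0. Lengths are in m, angles in rad, forces in N, time in s.
With the tool pointing down it reaches from about 0.35 to 0.85 m from the base axis. Payload 8.1 kg.
Tool frame: the origin (TCP) lies at the centre of the arm's flange, where the gripper is bolted on; the fingertips stand 186 mm ahead of it and the grasp point (between the pads) lies 167 mm ahead of it; z points along the fingers, y is the line along which they close (so a half turn about z gives the same grasp; the last joint's range is limited). The gripper opens to 93 mm and grips with 3 to 60 N. Pads are 15 mm wide; open, the fingers measure 128 mm over their backs; the gripper's body (75 mm by 188 mm) begins 65 mm behind the grasp point.
Start: joints at [-1.433, 0.13, 1.488, -0, 1.523, -0.085], TCP at [0.133, -0.585, 0.405] pointing down, gripper open.
Joint ranges: [-2.96, 2.96], [-0.89, 2.26], [0.02, 2.5], [-1.34, 4.48], [0, 2.73], [-2.66, 2.66]. Speed limits (rad/s): [2.39, 2.39, 2.79, 3.14, 3.14, 3.14].

### API

Orientations are given as a rotation vector (axis times angle).
In Python, from plant import robot gives the robot as it stands.
- The arm moves only by the tool apply_moves, never from a script. Its argument "series" is a list of rows, each a list of 2 entries, a list of its own where there are three numbers: the shift along the tool's x, y, z in mm, then the turn, a rotation vector about the tool's x, y, z in rad. A call has 1 to 12 rows; each row shifts and turns the commanded pose from where the row before left it, along the tool's axes as they then stand; what a row does not reach is not made up. A row lasts 1/12 s, in which the tool goes at most 41.7 mm and 7.16 degrees, less where a joint would pass 70% of its speed; a pose out of reach is approached as far as the arm can. A call is refused whole if a number of a shift passes 41.7 or a number of a turn 0.125, either way. A call with a gripper value outside its range is refused whole. "claw" is the opening, from 0 (shut) to 1 (fully open), set as the call begins (left out, the last holds). The fingers move at their own pace and stop on an object; "newtons" is the grip in N (left out, the last holds). Time passes only in rows, so rows that do not move let the fingers close. It gives the time, the measured TCP pose, the force, the opening and the grip force at its end, in the units of the state.
- robot.read_state(): the state, without advancing time (a new reading comes with each control period).
- robot.read_camera(name): name is "scene" or "top" or "wrist"; returns (picture, depth): 420x560x3 uint8, blue, green, red; 420x560 float32, m along the optical axis (not along the pixel's ray), 0 where there is no reading.
- robot.calibration(name): a dict with "fx", "fy", "cx", "cy" (pixels), "D" ([k1, k2, p1, p2, k3] as OpenCV has them; the pictures are not rectified), "extrinsics" (4x4, takes a point from world to camera coordinates). Camera axes: x right, y down, z forward; pixel columns grow to the right and rows downward; lengths in m; the calibration is good to about 2 mm. A picture is of the moment at which its call begins: read the wrist's pose just before it. calibration takes no time and is no camera call; for the wrist camera it gives the pose at the moment of the call.
- robot.close_job(): hands the job in; it is judged then, once.
The state is a dict: "t": time; "q": joint angles; "dq": joint speeds; "joint_torque": joint torques, N m; "tool_pos": TCP position; "orientation": TCP orientation; "force": force on the tool from outside, world axes, zero at the start; "wrist_torque": the same for the moment, N m; "opening": finger opening in m; "gripper_force": force on a finger pad.
Only numpy, scipy, OpenCV 4.12 (cv2) and the standard library are available. Lean on these libraries where they do the work, as an engineer would, in place of code of your own. Each camera call takes 0.05 s, during which the arm holds its last target. There are 200 camera calls.

## Working session

There is one attempt and no reset: what is moved stays moved. The work goes in short steps, Python scripts to look and compute and a tool call to move; the robot and the scene stay as the last step left them, time stands still between calls to the robot, and variables do not carry over. Pictures are saved under pics/ and viewed, at most 10 in all, crops included, and the job is handed in when it is done.

Besides the shell and the picture viewer there is one more tool, called after "Emit:" by a JSON object that holds its "name" and its "arguments". apply_moves: Moves the arm, as the interface text tells. Its arguments: {"type":"object","properties":{"series":{"type":"array"},"claw":{"type":"number"},"newtons":{"type":"number"}},"required":["series"]}

```bash
mkdir -p pics; cat > h.py <<'E'
import numpy as np, cv2
from plant import robot
def grab(n):
    c=robot.calibration(n); im,d=robot.read_camera(n); return c,im,d
def pts(c,d,uv):
    uv=np.asarray(uv,int).reshape(-1,2); K=np.array([[c['fx'],0,c['cx']],[0,c['fy'],c['cy']],[0,0,1]])
    n=cv2.undistortPoints(uv.astype(float).reshape(-1,1,2),K,np.array(c['D'],float)).reshape(-1,2)
    z=d[uv[:,1],uv[:,0]]; P=np.c_[n*z[:,None],z,np.ones(len(z))]
    return (np.linalg.inv(np.array(c['extrinsics']))@P.T).T[:,:3]
def world(c,d):
    h,w=d.shape; u,v=np.meshgrid(range(w),range(h)); return pts(c,d,np.c_[u.ravel(),v.ravel()]).reshape(h,w,3)
E
python3 - <<'E'
from h import *
s=robot.read_state(); print(s)
for n in("scene","top"):
    c,im,d=grab(n); cv2.imwrite(f"pics/{n}0.png",im); np.savez(f"pics/{n}0.npz",im=im,d=d,W=world(c,d)); print(n,np.linalg.inv(np.array(c['extrinsics'])).round(3).tolist(),c['fx'])
E
```

```text
{'t': 0.0, 'q': array([-1.43338028e+00,  1.31130993e-01,  1.48930956e+00, -1.57146431e-05,
        1.52301812e+00, -8.53961690e-02]), 'dq': array([-0.0013942 , -0.00030521,  0.00027787,  0.00013956, -0.0004627 ,
        0.00074755]), 'joint_torque': array([-1.29787441e-04, -5.59850693e+01, -4.91751945e+01,  7.67676369e-02,
        3.56104178e-02, -1.24010571e-04]), 'tool_pos': array([ 0.13257136, -0.58491989,  0.40368854]), 'orientation': array([-3.12026360e+00, -3.49062929e-01,  1.00817132e-04]), 'force': array([-0.20488888,  0.27236505, -0.01023269]), 'wrist_torque': array([-0.00229072,  0.00212947,  0.02479842]), 'gripper_force': 0.0, 'opening': 0.09286396639562008}
scene [[-0.509, 0.701, -0.5, 1.006], [0.861, 0.405, -0.308, 0.306], [-0.014, -0.587, -0.809, 0.794], [0.0, 0.0, 0.0, 1.0]] 388.71894690880845
top [[0.012, -0.979, 0.203, 0.329], [-1.0, -0.012, 0.002, 0.082], [0.001, -0.203, -0.979, 1.383], [0.0, 0.0, 0.0, 1.0]] 474.46182473284364
```

View pics/scene0.png

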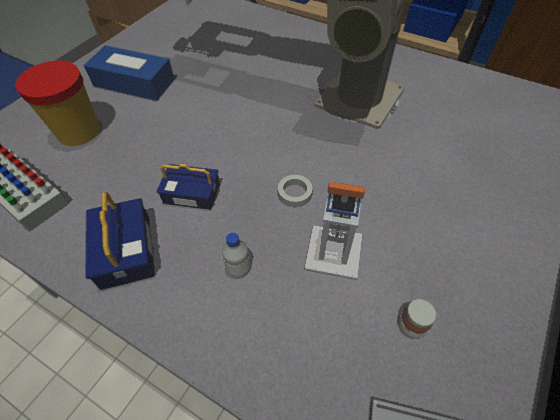

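View pics/top0.png

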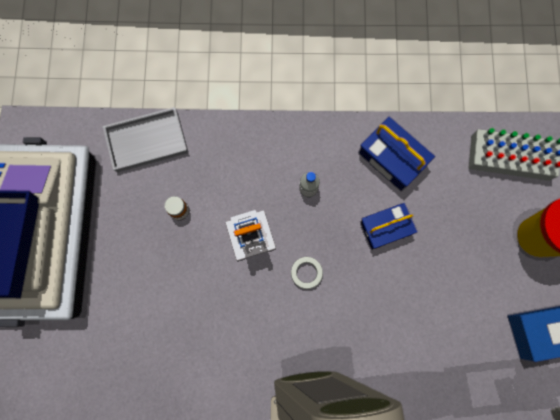

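The top view shows the small box with a bail at (388,226), the larger look-alike at (397,152) and a plain blue box at (535,330). The scale's orange handle is at (247,229), the bottle at (310,184), the tape at (306,273) and the jar at (176,207). I choose the small box (scene pixel 188,186) and will measure both boxes to confirm.

```bash
cat > m.py <<'E'
from h import *
def rect(P):
    r=cv2.minAreaRect((P[:,:2]*1000).astype(np.float32)); b=cv2.boxPoints(r); 
    e=b[1]-b[0],b[2]-b[1]; L=max(e,key=np.linalg.norm); return np.round(r[0],1),np.round(r[1],1),round(float(np.degrees(np.arctan2(L[1],L[0]))),1)
rois={'top':dict(small=(355,195,425,255),big=(355,112,440,195),stand=(220,200,280,265),bottle=(295,168,325,200),jar=(160,190,192,222),tape=(285,252,328,295)),
 'scene':dict(small=(150,155,225,215),big=(80,185,160,290),stand=(300,175,368,282),bottle=(215,228,255,282),jar=(393,295,440,340),tape=(272,172,318,210))}
for n in rois:
    z=np.load(f"pics/{n}0.npz"); im,W=z['im'],z['W']; hsv=cv2.cvtColor(im,cv2.COLOR_BGR2HSV); H,S,V=cv2.split(hsv)
    for k,(a,b,c,d) in rois[n].items():
        m=np.zeros(H.shape,bool); m[b:d,a:c]=1; m&=z['d']>0
        P=W[m&(W[...,2]>.012)&(W[...,2]<.4)]; print(n,k,'all',len(P),rect(P),'zmax',np.percentile(P[:,2],[50,99]).round(3))
        if k in('small','big'):
            y=m&(H>12)&(H<35)&(S>120)&(V>90); P=W[y&(W[...,2]>.06)]; print('  bail',len(P),rect(P),np.percentile(P[:,2],[5,50,98]).round(3))
            T=P[P[:,2]>np.percentile(P[:,2],98)-.006]; print('   topmid',np.median(T,0).round(4),len(T))
            l=m&(H>100)&(H<130)&(S>80); P=W[l]; h=.055 if k=='small' else np.percentile(P[:,2],90); P=P[abs(P[:,2]-h)<.008]; print('  lid',len(P),h,rect(P) if len(P)>5 else '')
        if k=='stand':
            y=m&((H<14)|(H>175))&(S>150)&(V>120); P=W[y&(W[...,2]>.19)]; print('  orange',len(P),rect(P),np.percentile(P[:,2],[5,50,95]).round(3),P.mean(0).round(4))
            y=m&(H>95)&(H<130)&(S>120); P=W[y]; print('  blue',len(P),rect(P),np.percentile(P[:,2],[5,50,95]).round(3))
            P=W[m&(W[...,2]>.003)&(W[...,2]<.03)]; print('  base',len(P),rect(P))
E
python3 m.py
python3 - <<'E'
import cv2,numpy as np
a=cv2.imread('pics/scene0.png'); t=cv2.imread('pics/top0.png')
f=lambda i:cv2.resize(i,(390,390),interpolation=cv2.INTER_CUBIC)
cv2.imwrite('pics/crop1.png',np.hstack([f(t[190:270,210:290]),f(a[170:280,285:395])]))
E
```

```text
top small all 1633 (array([ 576.4, -221.3]), array([ 94.7, 137.5]), -68.7) zmax [0.054 0.108]
  bail 112 (array([ 575.8, -220.2]), array([  7.4, 117.2]), -69.3) [0.094 0.101 0.113]
   topmid [ 0.5757 -0.2193  0.1117] 15
  lid 1226 0.055 (array([ 575.9, -221. ]), array([ 93.4, 135.9]), -69.0)
top big all 3022 (array([ 791.7, -248.5]), array([182.8, 131. ]), 46.3) zmax [0.073 0.146]
  bail 210 (array([ 801.8, -256.9]), array([161. ,  39.7]), 46.3) [0.127 0.136 0.153]
   topmid [ 0.7912 -0.2483  0.1495] 25
  lid 1940 0.07668287885916758 (array([ 790.7, -248. ]), array([178.2, 128.8]), 46.1)
top stand all 1114 (array([548.8, 175.4]), array([118.1, 118.3]), -71.5) zmax [0.17 0.22]
  orange 12 (array([531.4, 169.6]), array([13.5, 66.2]), -72.3) [0.213 0.215 0.217] [0.5315 0.1723 0.2152]
  blue 18 (array([530.5, 169.1]), array([61. , 56.9]), 17.8) [0.171 0.175 0.177]
  base 1179 (array([560.2, 178.6]), array([191.1, 175.2]), 0.8)
top bottle all 390 (array([692.6,   6.4]), array([55.7, 51.3]), 73.8) zmax [0.088 0.133]
top jar all 412 (array([621.4, 386.4]), array([57.2, 56.5]), 11.9) zmax [0
[... 617 characters left out ...]
d 3251 0.07546403098284091 (array([ 795.8, -245.2]), array([181.4, 127.7]), 46.3)
scene stand all 3102 (array([489.6, 136.8]), array([291. , 138.9]), 32.6) zmax [0.127 0.219]
  orange 185 (array([534.9, 171.5]), array([13.2, 67.2]), -72.5) [0.216 0.218 0.219] [0.5356 0.1722 0.2177]
  blue 81 (array([546. , 175.1]), array([40. , 60.2]), -71.0) [0.174 0.176 0.178]
  base 2326 (array([480.3, 147.5]), array([308.5, 173. ]), 29.4)
scene bottle all 916 (array([703.9,  12.2]), array([45.7, 55.5]), -50.6) zmax [0.085 0.131]
scene jar all 1076 (array([629.2, 391. ]), array([56. , 58.2]), -63.7) zmax [0.069 0.073]
scene tape all 568 (array([445.6,  14.7]), array([89. , 87.1]), 30.2) zmax [0.024 0.027]
```

View pics/crop1.png

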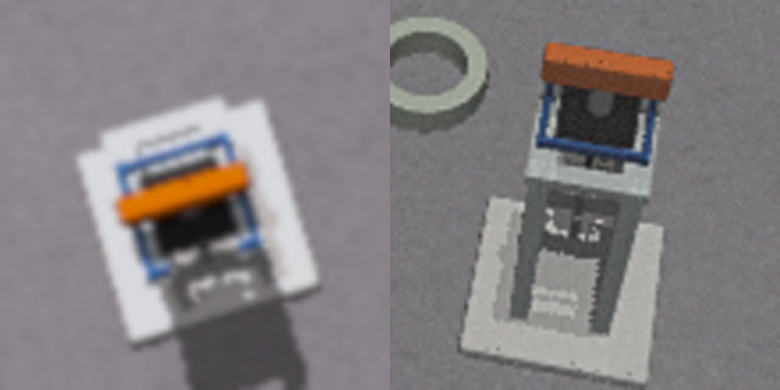

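The crop shows the orange handle bar on the scale, seated in the stand. The blue back rail and posts are on the +x side and the open side faces the robot. The handle is at about (0.533, 0.171), yaw 17.6°, top at 0.218, which fits. The small box measures 94x135 mm with its bail top at about 0.108 (yaw 21°), so it is the right one; the big box measures 129x180 mm. Now I rotate, then traverse to hover above the handle.

Emit:
{"name": "apply_moves", "arguments": {"series": [[[0,0,-5],[0,0,-0.11]],[[0,0,-5],[0,0,-0.11]],[[0,0,-5],[0,0,-0.11]],[[0,0,-5],[0,0,-0.11]],[[0,0,-5],[0,0,-0.11]],[[0,0,-5],[0,0,-0.11]],[[0,0,-5],[0,0,-0.11]],[[0,0,-5],[0,0,-0.11]],[[0,0,-5],[0,0,-0.11]],[[0,0,-5],[0,0,-0.11]],[[0,0,-5],[0,0,-0.11]],[[0,0,-5],[0,0,-0.11]]], "claw": 1, "newtons": 40}}

```text
t: 1.1
tool_pos: [0.1326, -0.5851, 0.4643]
orientation: [-2.246, -2.196, -0.001]
force: [-0.3, -0.0, 0.0]
opening: 0.0933
gripper_force: 0.0
```

Emit:
{"name": "apply_moves", "arguments": {"series": [[[0,0,-5],[0,0,-0.11]],[[0,0,-5],[0,0,-0.11]],[[0,0,0],[0,0,-0.11]],[[0,0,0],[0,0,0]]]}}

```text
t: 1.43
tool_pos: [0.1326, -0.5852, 0.4747]
orientation: [-1.855, -2.535, -0.0]
force: [-0.7, 0.2, -0.4]
opening: 0.0927
gripper_force: 0.0
```

Emit:
{"name": "apply_moves", "arguments": {"series": [[[25,25.4,0],[0,0,0]],[[25,25.4,0],[0,0,0]],[[25,25.4,0],[0,0,0]],[[25,25.4,0],[0,0,0]],[[25,25.4,0],[0,0,0]],[[25,25.4,0],[0,0,0]],[[25,25.4,0],[0,0,0]],[[25,25.4,0],[0,0,0]],[[25,25.4,0],[0,0,0]],[[25,25.4,0],[0,0,0]],[[25,25.4,0],[0,0,0]],[[25,25.4,0],[0,0,0]]]}}

```text
t: 2.43
tool_pos: [0.3346, -0.2064, 0.4744]
orientation: [-1.868, -2.526, -0.0]
force: [0.7, -0.7, 0.8]
opening: 0.0931
gripper_force: 0.0
```

Emit:
{"name": "apply_moves", "arguments": {"series": [[[25,25.4,0],[0,0,0]],[[25,25.4,0],[0,0,0]],[[25,25.4,0],[0,0,0]],[[25,25.4,0],[0,0,0]],[[25,25.4,0],[0,0,0]],[[25,25.4,0],[0,0,0]],[[25,25.4,0],[0,0,0]],[[25,25.4,0],[0,0,0]],[[25,25.4,0],[0,0,0]],[[25,25.4,0],[0,0,0]],[[20,20,0],[0,0,0]],[[10,10,0],[0,0,0]]]}}

```text
t: 3.43
tool_pos: [0.5229, 0.1467, 0.4736]
orientation: [-1.864, -2.527, 0.001]
force: [0.6, -0.5, -0.3]
opening: 0.0931
gripper_force: 0.0
```

```bash
python3 - <<'E'
from h import *
c,im,d=grab('wrist'); s=robot.read_state(); print(s['tool_pos'].round(4),s['orientation'].round(3),s['t'],s['q'].round(2))
print(np.linalg.inv(np.array(c['extrinsics'])).round(3).tolist(),c['fx'])
cv2.imwrite('pics/w1.png',im); W=world(c,d)
H,S,V=cv2.split(cv2.cvtColor(im,cv2.COLOR_BGR2HSV))
from m import rect
E
python3 - <<'E'
E
```

```text
[0.5232 0.1474 0.4734] [-1.862 -2.528  0.   ] 3.4833 [ 0.18 -0.04  1.54  0.    1.64 -0.12]
[[0.956, 0.284, 0.076, 0.5], [0.294, -0.923, -0.25, 0.216], [-0.001, 0.261, -0.965, 0.453], [0.0, 0.0, 0.0, 1.0]] 311.76901690319806
top small all 1633 (array([ 576.4, -221.3]), array([ 94.7, 137.5]), -68.7) zmax [0.054 0.108]
  bail 112 (array([ 575.8, -220.2]), array([  7.4, 117.2]), -69.3) [0.094 0.101 0.113]
   topmid [ 0.5757 -0.2193  0.1117] 15
  lid 1226 0.055 (array([ 575.9, -221. ]), array([ 93.4, 135.9]), -69.0)
top big all 3022 (array([ 791.7, -248.5]), array([182.8, 131. ]), 46.3) zmax [0.073 0.146]
  bail 210 (array([ 801.8, -256.9]), array([161. ,  39.7]), 46.3) [0.127 0.136 0.153]
   topmid [ 0.7912 -0.2483  0.1495] 25
  lid 1940 0.07668287885916758 (array([ 790.7, -248. ]), array([178.2, 128.8]), 46.1)
top stand all 1114 (array([548.8, 175.4]), array([118.1, 118.3]), -71.5) zmax [0.17 0.22]
  orange 12 (array([531.4, 169.6]), array([13.5, 66.2]), -72.3) [0.213 0.215 0.217] [0.5315 0.1723 0.2152]
  blue 18 (array([530.5, 169.1]), array([61. , 56.9]), 17.8) [0.171 0.175 0.177]
  b
[... 841 characters left out ...]
d 3251 0.07546403098284091 (array([ 795.8, -245.2]), array([181.4, 127.7]), 46.3)
scene stand all 3102 (array([489.6, 136.8]), array([291. , 138.9]), 32.6) zmax [0.127 0.219]
  orange 185 (array([534.9, 171.5]), array([13.2, 67.2]), -72.5) [0.216 0.218 0.219] [0.5356 0.1722 0.2177]
  blue 81 (array([546. , 175.1]), array([40. , 60.2]), -71.0) [0.174 0.176 0.178]
  base 2326 (array([480.3, 147.5]), array([308.5, 173. ]), 29.4)
scene bottle all 916 (array([703.9,  12.2]), array([45.7, 55.5]), -50.6) zmax [0.085 0.131]
scene jar all 1076 (array([629.2, 391. ]), array([56. , 58.2]), -63.7) zmax [0.069 0.073]
scene tape all 568 (array([445.6,  14.7]), array([89. , 87.1]), 30.2) zmax [0.024 0.027]
```

View pics/w1.png

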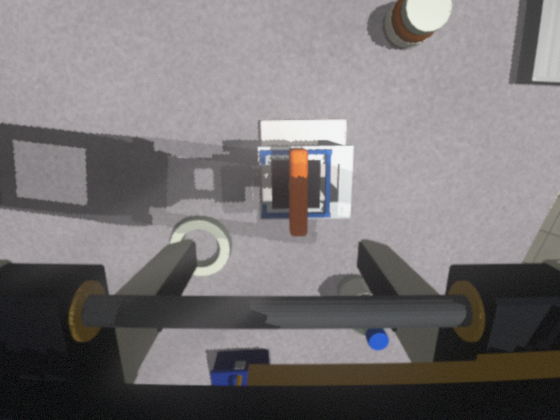

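The wrist view shows the orange handle at about (298,192), roughly centred between the open fingers, with the stand around it. Next I measure the handle from this view.

```bash
sed -i 's/^rois=/if __name__!="__main__": rois={}\nelse: rois=/' m.py; python3 - <<'E'
from h import *
from m import rect
c,im,d=grab('wrist'); s=robot.read_state(); W=world(c,d)
H,S,V=cv2.split(cv2.cvtColor(im,cv2.COLOR_BGR2HSV)); U=np.arange(560)[None,:].repeat(420,0); Y=np.arange(420)[:,None].repeat(560,1)
m=((H<14)|(H>175))&(S>150)&(abs(U-298)<25)&(abs(Y-190)<60)&(W[...,2]>.209)&(d>0)
P=W[m]; r=rect(P); print(len(P),r,np.percentile(P[:,2],[5,50,95]).round(4))
m=(H>95)&(H<130)&(S>120)&(abs(U-298)<60)&(abs(Y-185)<60)&(W[...,2]>.165)&(d>0); print('lips',rect(W[m]),np.median(W[m][:,2]))
a=np.radians(17.6); tx=np.array([-np.sin(a),np.cos(a)]); ty=np.array([np.cos(a),np.sin(a)])
D=r[0]-1000*s['tool_pos'][:2]; print(s['tool_pos'].round(4),s['orientation'],'tool x,y',tx@D,ty@D)
E
```

```text
385 (array([529.7, 177.9]), array([12.3, 52.1]), -71.7) [0.2164 0.2178 0.219 ]
lips (array([531.9, 170.5]), array([61.9, 60.5]), 17.7) 0.17590823856009635
[0.5226 0.1458 0.4735] [-1.86194757e+00 -2.52826526e+00  1.65652234e-03] tool x,y 28.49875371860331 16.470288668086265
```

Emit:
{"name": "apply_moves", "arguments": {"series": [[[7,6,0],[0,0,-0.006]],[[7,6,0],[0,0,0]],[[6.6,4.9,0],[0,0,0]],[[0,0,10],[0,0,0]],[[0,0,10],[0,0,0]],[[0,0,10],[0,0,0]],[[0,0,0],[0,0,0]],[[0,0,0],[0,0,0]],[[0,0,0],[0,0,0]]]}}

```text
t: 4.28
tool_pos: [0.5321, 0.1681, 0.4446]
orientation: [-1.855, -2.535, 0.0]
force: [-0.1, -0.3, 0.5]
opening: 0.093
gripper_force: 0.0
```

Emit:
{"name": "apply_moves", "arguments": {"series": [[[1,0.5,8],[0,0,0]],[[1.3,0.6,12],[0,0,0]],[[0,0,12],[0,0,0]],[[0,0,12],[0,0,0]],[[0,0,12],[0,0,0]],[[0,0,9],[0,0,0]],[[0,0,5],[0,0,0]],[[0,0,0],[0,0,0]],[[0,0,0],[0,0,0]]]}}

```text
t: 5.03
tool_pos: [0.5325, 0.171, 0.3746]
orientation: [-1.854, -2.536, 0.0]
force: [-0.1, -0.6, -0.8]
opening: 0.093
gripper_force: 0.0
```

```bash
python3 - <<'E'
from h import *
s=robot.read_state(); print(s['tool_pos'].round(4),s['orientation'].round(4),s['force'])
c,im,d=grab('wrist'); cv2.imwrite('pics/w2.png',im)
E
```

```text
[0.5325 0.171  0.3746] [-1.8542e+00 -2.5357e+00  4.0000e-04] [-0.11943373 -0.63645848 -0.81837907]
```

View pics/w2.png

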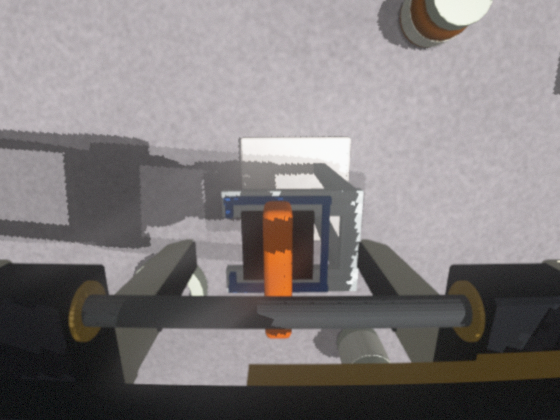

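The handle at columns 264–292 is centred between the fingers (195 and 360). Close the gripper.

Emit:
{"name": "apply_moves", "arguments": {"series": [[[0,0,0],[0,0,0]],[[0,0,0],[0,0,0]],[[0,0,0],[0,0,0]],[[0,0,0],[0,0,0]],[[0,0,0],[0,0,0]],[[0,0,0],[0,0,0]],[[0,0,0],[0,0,0]],[[0,0,0],[0,0,0]],[[0,0,0],[0,0,0]],[[0,0,0],[0,0,0]]], "claw": 0, "newtons": 50}}

```text
t: 5.92
tool_pos: [0.5325, 0.171, 0.3747]
orientation: [-1.854, -2.536, 0.0]
force: [-0.3, 0.1, 0.1]
opening: 0.0307
gripper_force: 0.0
```

Emit:
{"name": "apply_moves", "arguments": {"series": [[[0,0,-2],[0,0,0]],[[0,0,-4],[0,0,0]],[[0,0,-6],[0,0,0]],[[0,0,-6],[0,0,0]],[[0,0,-4],[0,0,0]],[[0,0,-3],[0,0,0]],[[0,0,0],[0,0,0]],[[0,0,0],[0,0,0]]]}}

```text
t: 6.58
tool_pos: [0.5325, 0.171, 0.3999]
orientation: [1.854, 2.536, 0.0]
force: [-0.4, 0.2, -1.8]
opening: 0.0134
gripper_force: 50.0
```

The fingers only finished closing during the start of the lift, so the grip may sit a few mm off. The weight of 1.8 N fits the scale. Measuring how the scale sits in the hand.

```bash
python3 - <<'E'
from h import *
from m import rect
for n,(a,b,cc,dd) in dict(scene=(300,150,380,270),wrist=(150,120,420,380)).items():
    c,im,d=grab(n); W=world(c,d); cv2.imwrite(f'pics/{n}3.png',im)
    H,S,V=cv2.split(cv2.cvtColor(im,cv2.COLOR_BGR2HSV)); m=np.zeros(H.shape,bool); m[b:dd,a:cc]=1
    P=W[m&((H<14)|(H>175))&(S>150)&(V>90)&(d>0)&(W[...,2]>.19)]
    print(n,len(P),rect(P),np.percentile(P[:,2],[2,10,25,50,75,95]).round(4))
s=robot.read_state(); print(s['tool_pos'].round(4),s['force'].round(2),s['wrist_torque'].round(3),s['opening'])
a=cv2.imread('pics/scene3.png')[140:290,270:420]; w=cv2.imread('pics/wrist3.png')[120:380,150:410]
cv2.imwrite('pics/crop3.png',np.hstack([cv2.resize(a,(390,390)),cv2.resize(w,(390,390))]))
E
```

```text
Traceback (most recent call last):
IndexError: index -1 is out of bounds for axis 0 with size 0
```

```bash
python3 - <<'E'
from h import *
from m import rect
c,im,d=grab('wrist'); W=world(c,d); cv2.imwrite('pics/wrist3.png',im)
H,S,V=cv2.split(cv2.cvtColor(im,cv2.COLOR_BGR2HSV)); m=np.zeros(H.shape,bool); m[150:350,240:320]=1
P=W[m&((H<14)|(H>175))&(S>150)&(V>90)&(d>0)]
s=robot.read_state(); print(s['tool_pos'].round(4),s['wrist_torque'].round(3),s['opening'])
print(len(P),rect(P),np.percentile(P[:,2],[2,10,25,50,75,95]).round(4))
T=P[P[:,2]>np.percentile(P[:,2],60)]; print('top fit',np.median(T,0), rect(T))
a=cv2.imread('pics/scene3.png')[110:260,290:440]; 
cv2.imwrite('pics/crop3.png',np.hstack([cv2.resize(a,(390,390)),cv2.resize(im[120:380,150:410],(390,390))]))
E
```

```text
[0.5324 0.1709 0.3994] [-0.036 -0.08   0.007] 0.014169787717090605
1850 (array([528.4, 179.2]), array([13.3, 46.6]), -71.8) [0.2323 0.2333 0.2337 0.2342 0.2346 0.2352]
top fit [0.52813205 0.18130331 0.23467364] (array([528.7, 179. ]), array([11.5, 45.1]), -71.8)
```

View pics/crop3.png

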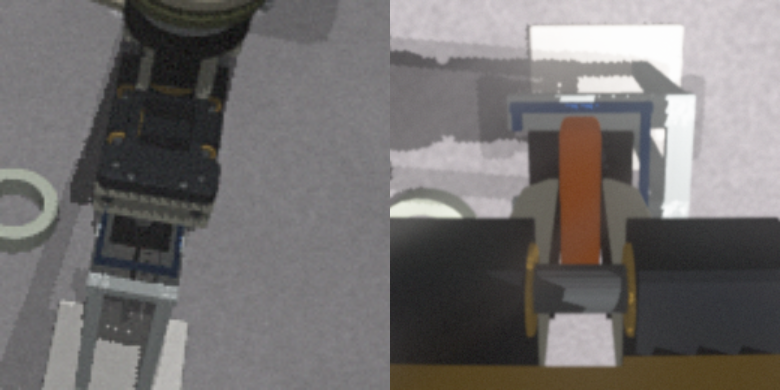

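The wrist crop shows the handle square between the pads, with its top at z≈0.2345. The scale has risen 16.5 mm, so the handle centre is at TCP z − 0.176, and seating it again means TCP (0.5325, 0.171, 0.383). Collar and lips are clear, so I slide out along −x.

Emit:
{"name": "apply_moves", "arguments": {"series": [[[0,-3,0],[0,0,0]],[[0,-7,0],[0,0,0]],[[0,-10,0],[0,0,0]],[[0,-10,0],[0,0,0]],[[0,-10,0],[0,0,0]],[[0,-10,0],[0,0,0]],[[0,-10,0],[0,0,0]],[[0,-10,0],[0,0,0]],[[0,-10,0],[0,0,0]],[[0,-10,-5],[0,0,0]],[[0,-5,-10],[0,0,0]],[[0,0,-12],[0,0,0]]]}}

```text
t: 7.68
tool_pos: [0.4408, 0.1419, 0.4269]
orientation: [-1.854, -2.535, 0.002]
force: [-0.2, 0.1, -2.0]
opening: 0.0138
gripper_force: 50.0
```

Emit:
{"name": "apply_moves", "arguments": {"series": [[[0,0,-15],[0,0,0]],[[0,0,-15],[0,0,0]],[[0,0,-8],[0,0,0]],[[0,0,0],[0,0,0]],[[0,0,0],[0,0,0]]]}}

```text
t: 8.1
tool_pos: [0.4423, 0.1422, 0.4654]
orientation: [1.854, 2.535, 0.002]
force: [0.5, 0.1, -3.1]
opening: 0.014
gripper_force: 50.0
```

Emit:
{"name": "apply_moves", "arguments": {"series": [[[0,0,0],[0,0,-0.019]],[[-6,-1.5,0],[0,0,-0.019]],[[-15,-3.5,0],[0,0,-0.019]],[[-25,-6,0],[0,0,0]],[[-28,-6.7,0],[0,0,0]],[[-28,-6.7,0],[0,0,0]],[[-28,-6.7,0],[0,0,0]],[[-28,-6.7,0],[0,0,0]],[[-28,-6.7,0],[0,0,0]],[[-28,-6.7,0],[0,0,0]],[[-28,-6.7,0],[0,0,0]],[[-28,-6.7,0],[0,0,0]]]}}

```text
t: 9.1
tool_pos: [0.4773, -0.1346, 0.4634]
orientation: [-1.779, -2.587, 0.001]
force: [1.0, 0.7, -1.5]
opening: 0.0136
gripper_force: 50.0
```

Emit:
{"name": "apply_moves", "arguments": {"series": [[[-28,-6.7,0],[0,0,0]],[[-28,-6.7,0],[0,0,0]],[[-25,-6,0],[0,0,0]],[[-18,-4.3,0],[0,0,0]],[[-10,-2.5,0],[0,0,0]],[[-6.8,-1.9,0],[0,0,0]],[[0,0,0],[0,0,0]],[[0,0,0],[0,0,0]],[[0,0,0],[0,0,0]]]}}

```text
t: 9.85
tool_pos: [0.4926, -0.2504, 0.4647]
orientation: [-1.78, -2.588, -0.001]
force: [0.7, 0.5, -2.3]
opening: 0.0138
gripper_force: 50.0
```

```bash
cat > b.py <<'E'
from h import *
from m import rect
import sys
tag=sys.argv[1]
s=robot.read_state(); print(s['t'],s['tool_pos'].round(4),s['orientation'].round(4),s['force'].round(2),s['wrist_torque'].round(3))
o=s['orientation']; yaw=2*np.arctan2(o[1],o[0])-np.pi/2
ty=np.array([np.cos(yaw),np.sin(yaw)]); tx=np.array([-ty[1],ty[0]]); print('yaw',np.degrees(yaw)%180)
for n in ('wrist','scene','top'):
    c,im,d=grab(n); W=world(c,d); cv2.imwrite(f'pics/{n}{tag}.png',im)
    H,S,V=cv2.split(cv2.cvtColor(im,cv2.COLOR_BGR2HSV)); R=np.hypot(W[...,0]-.578,W[...,1]+.219)
    b=(H>12)&(H<35)&(S>120)&(V>70)&(d>0)&(R<.09)&(W[...,2]<.16); P=W[b&(W[...,2]>.085)]
    if len(P)>8:
        r=rect(P); zt=np.percentile(P[:,2],97); T=P[P[:,2]>zt-.005]; D=np.median(T,0)
        print(n,'bail',len(P),r,'top',D.round(4),len(T),zt.round(4),'tool x,y',(tx@(D[:2]-s['tool_pos'][:2])*1e3).round(1),(ty@(D[:2]-s['tool_pos'][:2])*1e3).round(1))
    l=(H>100)&(H<130)&(S>80)&(d>0)&(R<.1)&(abs(W[...,2]-.06)<.02); P=W[l]
    if len(P)>20:
        A=np.c_[P[:,:2]-[.578,-.219],np.ones(len(P))]; k=abs(P[:,2]-np.percentile(P[:,2],75))<.006
        f=np.linalg.lstsq(A[k],P[k,2],rcond=None)[0]; print(n,'lid',k.sum(),rect(P[k]),'z',f[2].round(4),'slope',f[:2].round(4))
E
python3 b.py 4
```

```text
9.85 [ 0.4926 -0.2504  0.4647] [-1.7798e+00 -2.5883e+00 -6.0000e-04] [ 0.69  0.52 -2.28] [ 0.005 -0.121  0.009]
yaw 20.97216795819179
wrist bail 564 (array([ 576.6, -220.6]), array([  6.4, 120. ]), -69.0) top [ 0.5765 -0.2207  0.111 ] 99 0.1121 tool x,y -2.2 88.9
wrist lid 5894 (array([ 577.4, -222.1]), array([ 93.3, 132.5]), -68.9) z 0.055 slope [ 0.0006 -0.0018]
scene bail 144 (array([ 579.9, -218.9]), array([ 10.1, 120.3]), -68.4) top [ 0.5804 -0.2182  0.1106] 20 0.1118 tool x,y -1.4 93.5
scene lid 1166 (array([ 580.3, -218.8]), array([ 96. , 133.2]), -68.4) z 0.0543 slope [-0.0035 -0.0002]
top bail 113 (array([ 576.3, -221.3]), array([  7.5, 120.9]), -69.5) top [ 0.5757 -0.2206  0.1122] 12 0.1134 tool x,y -1.9 88.2
top lid 1133 (array([ 576.1, -220.7]), array([ 93. , 134.9]), -68.9) z 0.0548 slope [-0.0029 -0.0035]
```

View pics/wrist4.png

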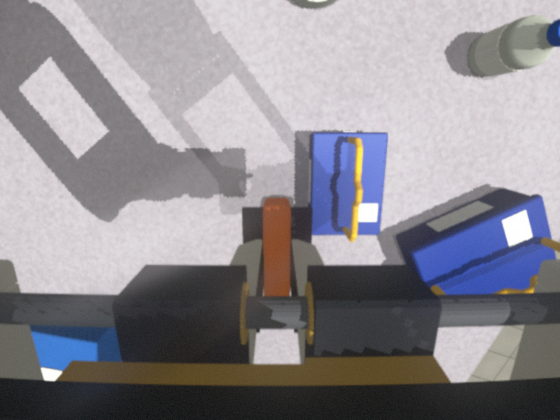

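The wrist view shows the small box at (347,183) with its yellow bail upright at columns 350–360, right of the handle at (277,245). The estimates agree: the bail is about −1.8 mm along tool x and +90 mm along tool y. I lower to hooking height here, then slide in under the bail.

Emit:
{"name": "apply_moves", "arguments": {"series": [[[-0.6,0,3],[0,0,0]],[[-0.6,0,7],[0,0,0]],[[-0.6,0,10],[0,0,0]],[[0,0,11],[0,0,0]],[[0,0,11],[0,0,0]],[[0,0,9],[0,0,0]],[[0,0,5],[0,0,0]],[[0,0,3],[0,0,0]],[[0,0,0],[0,0,0]],[[0,0,0],[0,0,0]],[[0,0,0],[0,0,0]]]}}

```text
t: 10.92
tool_pos: [0.4934, -0.2532, 0.4065]
orientation: [1.781, 2.587, 0.0]
force: [-0.8, 0.3, -1.9]
opening: 0.0138
gripper_force: 50.0
```

```bash
python3 b.py 5; python3 -c "
import cv2,numpy as np
a=cv2.imread('pics/scene5.png')[90:230,110:280]; w=cv2.imread('pics/wrist5.png')[100:300,180:420]
cv2.imwrite('pics/crop5.png',np.hstack([cv2.resize(a,(395,325)),cv2.resize(w,(390,325))]))"
```

```text
10.9167 [ 0.4934 -0.2532  0.4065] [1.7807e+00 2.5867e+00 1.0000e-04] [-0.84  0.32 -1.92] [-0.069 -0.131  0.014]
yaw 20.911882154813927
wrist bail 838 (array([ 577.1, -221.1]), array([  7.3, 121.4]), -68.7) top [ 0.5764 -0.2208  0.111 ] 141 0.112 tool x,y 0.6 89.1
wrist lid 8115 (array([ 576.8, -221.1]), array([ 93.1, 132.2]), -69.1) z 0.0549 slope [ 0.0011 -0.001 ]
scene bail 146 (array([ 580.4, -218.7]), array([  9.1, 119.5]), -68.7) top [ 0.5805 -0.2172  0.1098] 22 0.1108 tool x,y 2.5 94.2
scene lid 1185 (array([ 579.9, -218.9]), array([ 95.6, 133.4]), -68.6) z 0.0543 slope [-0.0056 -0.0023]
top bail 91 (array([ 571.8, -209.9]), array([ 7.2, 96.2]), -69.0) top [ 0.5762 -0.2221  0.1114] 15 0.1122 tool x,y -0.6 88.5
top lid 1027 (array([ 576.1, -220.5]), array([ 93.1, 135.3]), -69.1) z 0.0548 slope [0.0011 0.0002]
```

View pics/crop5.png

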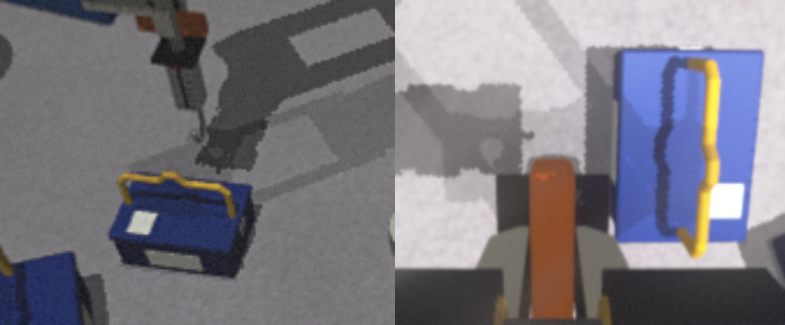

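The scene crop shows the hook hanging behind the bail, pointing towards the box, at about the right height. Sliding in.

Emit:
{"name": "apply_moves", "arguments": {"series": [[[0.5,3,0],[0,0,0]],[[0.5,6,0],[0,0,0]],[[0,8,0],[0,0,0]],[[0,8,0],[0,0,0]],[[0,8,0],[0,0,0]],[[0,8,0],[0,0,0]],[[0,7,0],[0,0,0]],[[0,5,0],[0,0,0]],[[0,3,0],[0,0,0]],[[0,2,0],[0,0,0]],[[0,0,0],[0,0,0]],[[0,0,0],[0,0,0]]]}}

```text
t: 12.07
tool_pos: [0.547, -0.2315, 0.4057]
orientation: [-1.781, -2.588, 0.0]
force: [-0.2, -0.5, -2.5]
opening: 0.0138
gripper_force: 50.0
```

```bash
python3 b.py 6; python3 -c "
import cv2,numpy as np
a=cv2.imread('pics/scene6.png')[130:220,140:250]; w=cv2.imread('pics/wrist6.png')[100:300,180:420]
cv2.imwrite('pics/crop6.png',np.hstack([cv2.resize(a,(395,325)),cv2.resize(w,(390,325))]))"
```

```text
12.0667 [ 0.547  -0.2315  0.4057] [-1.7813e+00 -2.5875e+00  2.0000e-04] [-0.25 -0.52 -2.53] [-0.056 -0.086 -0.028]
yaw 20.91137015222273
wrist bail 616 (array([ 573.6, -211. ]), array([  6.8, 100.6]), -68.4) top [ 0.5771 -0.2188  0.1111] 126 0.1122 tool x,y 1.1 32.7
wrist lid 5690 (array([ 577.3, -220.7]), array([ 92.1, 130.8]), -68.9) z 0.055 slope [ 0.0004 -0.0019]
scene bail 149 (array([ 580.9, -217.9]), array([  9. , 118.2]), -68.4) top [ 0.5813 -0.2177  0.1095] 26 0.1114 tool x,y 0.6 37.0
scene lid 1151 (array([ 580.6, -218.6]), array([ 96.1, 133.8]), -67.9) z 0.0544 slope [-0.0054 -0.001 ]
top bail 77 (array([ 570.1, -204.5]), array([ 6.6, 84.4]), -69.2) top [ 0.5761 -0.2205  0.1115] 12 0.114 tool x,y -0.2 31.1
top lid 752 (array([ 575.1, -218.9]), array([ 92.8, 130.7]), -69.2) z 0.0547 slope [ 0.0003 -0.0017]
```

View pics/crop6.png

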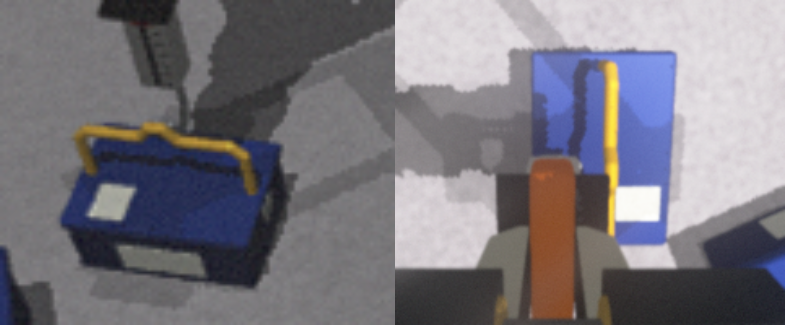

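The scene crop shows the hook shank still behind the bail, with its tip below the bail's top. I check lateral alignment by projecting the expected shank line into the scene view.

```bash
python3 - <<'E'
from h import *
im=cv2.imread('pics/scene6.png'); c=robot.calibration('scene')
E4=np.array(c['extrinsics']); K=np.array([[c['fx'],0,c['cx']],[0,c['fy'],c['cy']],[0,0,1]])
pr=lambda P: cv2.projectPoints(np.array(P,float),cv2.Rodrigues(E4[:3,:3])[0],E4[:3,3],K,np.array(c['D'],float))[0].reshape(-1,2).round(1)
t=np.array([.547,-.2315]); a=np.radians(20.9); X=np.array([np.cos(a),np.sin(a)])
b=np.array([.0024,.0005]) # scene bias at handle
for z in (.105,.112,.118): print('shank',z,pr([[*(t+b-.013*X),z]]))
print('body corners z.122',pr([[*(t+b+dx*X+dy*np.array([-X[1],X[0]])),.1215] for dx,dy in((.013,.014),(.013,-.014),(-.013,.014))]))
print('bail top',pr([[.5774+.0024,-.2195,.108]]))
for r in range(152,172,2):
    print(r,[int(x) for x in cv2.cvtColor(im,cv2.COLOR_BGR2GRAY)[r,178:200]])
E
python3 -c "
import cv2
cv2.imwrite('pics/c7.png',cv2.resize(cv2.imread('pics/scene6.png')[125:185,155:215],(600,600),interpolation=cv2.INTER_NEAREST))"
```

```text
shank 0.105 [[188.9 152.5]]
shank 0.112 [[188.3 150.5]]
shank 0.118 [[187.8 148.7]]
body corners z.122 [[189.9 156.1]
 [178.6 154.7]
 [193.1 148.4]]
bail top [[182.9 165.2]]
152 [118, 69, 66, 70, 68, 31, 39, 65, 69, 69, 72, 66, 74, 107, 118, 118, 119, 118, 119, 124, 119, 71]
154 [123, 119, 114, 106, 113, 111, 98, 83, 85, 73, 73, 66, 61, 92, 123, 123, 124, 128, 109, 76, 66, 66]
156 [123, 118, 118, 121, 125, 117, 117, 123, 115, 117, 112, 84, 57, 67, 124, 125, 120, 75, 65, 72, 70, 71]
158 [121, 120, 121, 120, 121, 118, 125, 119, 121, 121, 124, 119, 54, 56, 93, 117, 79, 68, 70, 72, 70, 72]
160 [121, 123, 125, 119, 118, 119, 123, 120, 104, 103, 101, 100, 58, 60, 84, 97, 58, 52, 55, 57, 48, 57]
162 [120, 118, 124, 118, 112, 111, 109, 97, 97, 95, 101, 102, 61, 58, 79, 60, 49, 53, 54, 52, 56, 55]
164 [116, 114, 135, 133, 124, 131, 134, 117, 103, 124, 90, 85, 58, 55, 94, 105, 57, 52, 50, 52, 52, 56]
166 [115, 101, 90, 100, 106, 110, 106, 116, 111, 101, 80, 64, 53, 53, 78, 56, 42, 46, 50, 53, 49, 54]
168 [104, 74, 53, 46, 41, 43, 36, 48, 77, 100, 109, 121, 140, 139, 138, 133, 133, 102, 101, 92, 70, 62]
170 [42, 42, 46, 49, 43, 45, 43, 51, 44, 43, 54, 71, 81, 97, 102, 110, 114, 113, 122, 127, 123, 135]
```

View pics/c7.png

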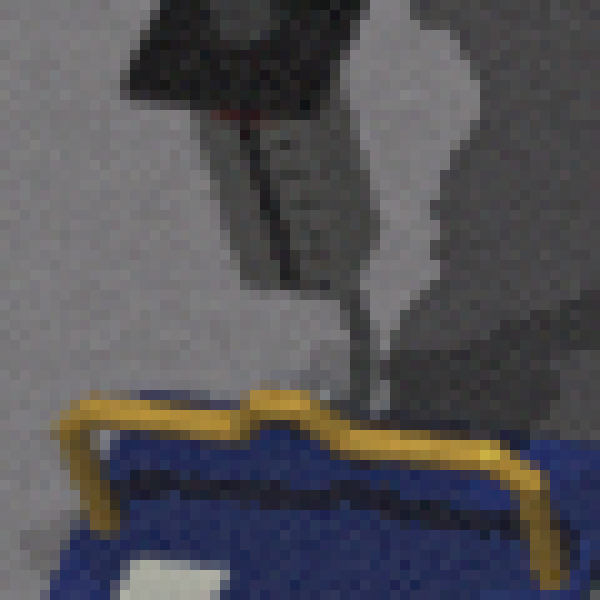

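The projected shank and body corners match the image within a pixel, e.g. the body corner predicted at (178.6,154.7) and seen at (179.5,153.5). The bail peak matches too, at (182.5,165.3). I finish sliding in, 2 mm lower.

Emit:
{"name": "apply_moves", "arguments": {"series": [[[0,2,1],[0,0,0]],[[0,3,1],[0,0,0]],[[0,4,0],[0,0,0]],[[0,4,0],[0,0,0]],[[0,4,0],[0,0,0]],[[0,4,0],[0,0,0]],[[0,4,0],[0,0,0]],[[0,3,0],[0,0,0]],[[0,2.5,0],[0,0,0]],[[0,2,0],[0,0,0]],[[0,0,0],[0,0,0]],[[0,0,0],[0,0,0]]]}}

```text
t: 13.22
tool_pos: [0.5775, -0.2198, 0.4039]
orientation: [1.781, 2.588, 0.0]
force: [0.3, 0.2, -1.9]
opening: 0.0139
gripper_force: 50.0
```

```bash
python3 b.py 7; python3 -c "
import cv2,numpy as np
a=cv2.imread('pics/scene7.png')[125:185,150:230]; w=cv2.imread('pics/wrist7.png')[100:300,180:420]
cv2.imwrite('pics/crop7.png',np.hstack([cv2.resize(a,(480,360),interpolation=cv2.INTER_NEAREST),cv2.resize(w,(310,360))]))"
```

```text
13.2167 [ 0.5775 -0.2198  0.4039] [1.7811e+00 2.5876e+00 2.0000e-04] [ 0.33  0.25 -1.86] [-0.031 -0.097 -0.017]
yaw 20.92009629130953
wrist bail 366 (array([ 564.7, -187.6]), array([ 5.6, 49.1]), -69.2) top [ 0.5655 -0.1899  0.1015] 318 0.1036 tool x,y 32.2 -0.6
wrist lid 5072 (array([ 576.7, -219.5]), array([ 92.5, 128.1]), -69.1) z 0.055 slope [ 0.0008 -0.0022]
scene bail 125 (array([ 580.9, -218.2]), array([  8.7, 121.4]), -67.8) top [ 0.5806 -0.2141  0.107 ] 14 0.1087 tool x,y 4.2 4.9
scene lid 1107 (array([ 580.2, -219.2]), array([ 95.4, 134.2]), -68.6) z 0.0543 slope [-0.0055 -0.0008]
top bail 39 (array([ 562.5, -186.2]), array([ 6.5, 47.4]), -69.5) top [ 0.5634 -0.1882  0.1018] 22 0.105 tool x,y 34.5 -1.9
top lid 614 (array([ 576. , -221.5]), array([ 93.1, 135.9]), -69.3) z 0.0545 slope [-0.0041 -0.0009]
```

View pics/crop7.png

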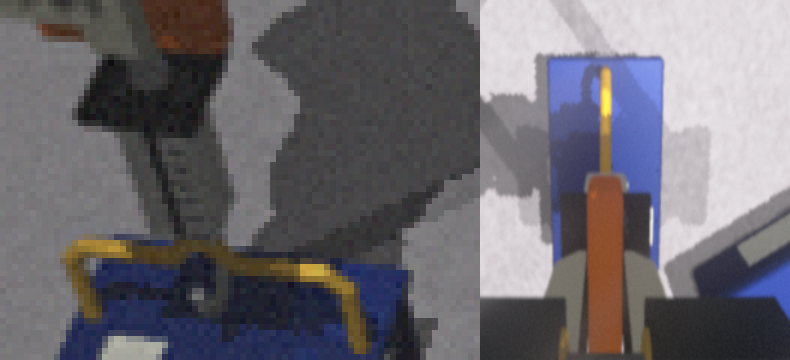

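The hook is under the bail, with its shank behind and tip in front in the scene crop, and the wrist view shows the bail in line with the handle. I've used all my picture views, so the rest runs on numbers. I raise gently to contact and watch the force.

Emit:
{"name": "apply_moves", "arguments": {"series": [[[0,0,-1],[0,0,0]],[[0,0,-2],[0,0,0]],[[0,0,-3],[0,0,0]],[[0,0,-3],[0,0,0]],[[0,0,-3],[0,0,0]],[[0,0,-3],[0,0,0]],[[0,0,-3],[0,0,0]],[[0,0,-3],[0,0,0]],[[0,0,-2],[0,0,0]],[[0,0,-1],[0,0,0]],[[0,0,0],[0,0,0]],[[0,0,0],[0,0,0]]]}}

```text
t: 14.37
tool_pos: [0.5774, -0.2198, 0.4276]
orientation: [-1.781, -2.588, -0.0]
force: [0.1, -0.0, -1.8]
opening: 0.0135
gripper_force: 50.0
```

Emit:
{"name": "apply_moves", "arguments": {"series": [[[0,0,-1],[0,0,0]],[[0,0,-2],[0,0,0]],[[0,0,-2],[0,0,0]],[[0,0,-2],[0,0,0]],[[0,0,-2],[0,0,0]],[[0,0,-2],[0,0,0]],[[0,0,-2],[0,0,0]],[[0,0,-2],[0,0,0]],[[0,0,-1],[0,0,0]],[[0,0,-1],[0,0,0]],[[0,0,0],[0,0,0]],[[0,0,0],[0,0,0]]]}}

```text
t: 15.37
tool_pos: [0.5774, -0.2198, 0.4446]
orientation: [-1.781, -2.588, -0.0]
force: [-0.3, -0.7, -2.9]
opening: 0.0139
gripper_force: 50.0
```

```bash
python3 b.py 8
```

```text
15.3667 [ 0.5774 -0.2198  0.4446] [-1.7813 -2.5876 -0.    ] [-0.34 -0.65 -2.91] [ 0.005 -0.049  0.075]
yaw 20.914387796197445
wrist bail 343 (array([ 566. , -191.5]), array([ 6.2, 57.8]), -69.0) top [ 0.5751 -0.2147  0.1101] 44 0.1114 tool x,y 5.6 -0.4
wrist lid 3663 (array([ 577.1, -220.2]), array([ 92.1, 130. ]), -69.1) z 0.055 slope [ 0.0008 -0.0023]
scene bail 146 (array([ 580.1, -217.9]), array([  8.1, 121.6]), -69.2) top [ 0.5793 -0.2163  0.1095] 18 0.1107 tool x,y 2.6 3.0
scene lid 1145 (array([ 581. , -218.8]), array([ 95.3, 133.6]), -68.5) z 0.0543 slope [-0.0061 -0.0023]
top bail 56 (array([ 564. , -188.2]), array([ 7.2, 56. ]), -70.4) top [ 0.5736 -0.2116  0.11  ] 5 0.111 tool x,y 9.0 -0.6
top lid 652 (array([ 576., -221.]), array([ 93.5, 135.8]), -68.5) z 0.0546 slope [-0.0015 -0.0006]
```

Contact at TCP≈0.433, as expected, and the box hasn't moved. Continue slowly.

Emit:
{"name": "apply_moves", "arguments": {"series": [[[0,0,-1],[0,0,0]],[[0,0,-1],[0,0,0]],[[0,0,-1.5],[0,0,0]],[[0,0,-1.5],[0,0,0]],[[0,0,-1.5],[0,0,0]],[[0,0,-1.5],[0,0,0]],[[0,0,-1.5],[0,0,0]],[[0,0,-1.5],[0,0,0]],[[0,0,-1],[0,0,0]],[[0,0,-1],[0,0,0]],[[0,0,0],[0,0,0]],[[0,0,0],[0,0,0]]]}}

```text
t: 16.52
tool_pos: [0.5774, -0.2198, 0.4577]
orientation: [-1.781, -2.588, -0.0]
force: [0.0, -0.9, -4.2]
opening: 0.0139
gripper_force: 50.0
```

```bash
sed -i "s/('wrist','scene','top')/sys.argv[2:] or ('wrist','scene','top')/" b.py; python3 b.py 9 wrist
```

```text
16.5167 [ 0.5774 -0.2198  0.4577] [-1.7814 -2.5877 -0.    ] [ 0.05 -0.94 -4.19] [-0.043 -0.024  0.03 ]
yaw 20.911607431351968
wrist bail 352 (array([ 566.7, -193.1]), array([ 6.5, 62.2]), -69.1) top [ 0.5758 -0.2169  0.1108] 68 0.1123 tool x,y 3.3 -0.4
wrist lid 3447 (array([ 577.1, -220.1]), array([ 92. , 129.3]), -69.0) z 0.0551 slope [-0.0001 -0.0031]
```

Emit:
{"name": "apply_moves", "arguments": {"series": [[[0,0,-0.5],[0,0,0]],[[0,0,-1],[0,0,0]],[[0,0,-1],[0,0,0]],[[0,0,-1],[0,0,0]],[[0,0,-1],[0,0,0]],[[0,0,-1],[0,0,0]],[[0,0,-1],[0,0,0]],[[0,0,-1],[0,0,0]],[[0,0,-0.5],[0,0,0]],[[0,0,0],[0,0,0]],[[0,0,0],[0,0,0]]]}}

```text
t: 17.48
tool_pos: [0.5774, -0.2198, 0.4658]
orientation: [1.781, 2.588, -0.0]
force: [-0.3, 0.5, -5.1]
opening: 0.0137
gripper_force: 50.0
```

```bash
python3 b.py 10 wrist
```

```text
17.4833 [ 0.5774 -0.2198  0.4658] [ 1.7814  2.5877 -0.    ] [-0.33  0.52 -5.08] [ 0.009 -0.092 -0.018]
yaw 20.912280366701662
wrist bail 356 (array([ 567.1, -193.9]), array([ 6.6, 63.5]), -69.4) top [ 0.5763 -0.2176  0.1129] 75 0.1141 tool x,y 2.5 -0.2
wrist lid 3359 (array([ 575.8, -215.9]), array([ 92. , 120.2]), -69.1) z 0.0569 slope [-0.0029  0.0064]
```

The box starts to lift off at TCP≈0.4645, about 0.33 kg. Raise a little and check.

Emit:
{"name": "apply_moves", "arguments": {"series": [[[0,0,-0.5],[0,0,0]],[[0,0,-0.7],[0,0,0]],[[0,0,-0.7],[0,0,0]],[[0,0,-0.7],[0,0,0]],[[0,0,-0.7],[0,0,0]],[[0,0,-0.7],[0,0,0]],[[0,0,0],[0,0,0]],[[0,0,0],[0,0,0]],[[0,0,0],[0,0,0]],[[0,0,0],[0,0,0]]]}}

```text
t: 18.37
tool_pos: [0.5774, -0.2198, 0.4697]
orientation: [-1.781, -2.588, -0.0]
force: [-0.2, -0.2, -5.0]
opening: 0.0138
gripper_force: 50.0
```

```bash
python3 b.py 11
```

```text
18.3667 [ 0.5774 -0.2198  0.4697] [-1.7814 -2.5876 -0.    ] [-0.18 -0.24 -4.97] [-0.032 -0.121  0.017]
yaw 20.910870892727132
wrist bail 354 (array([ 567. , -193.9]), array([ 7.7, 63.7]), -68.0) top [ 0.5764 -0.2176  0.1165] 73 0.1175 tool x,y 2.4 -0.1
wrist lid 3363 (array([ 576.1, -216.9]), array([ 91.9, 122.4]), -69.1) z 0.0606 slope [-0.0029  0.0066]
scene bail 154 (array([ 580.6, -218.4]), array([ 10.5, 121.2]), -68.4) top [ 0.5799 -0.217   0.1157] 21 0.1165 tool x,y 1.7 3.3
scene lid 1150 (array([ 581.2, -218.2]), array([ 95.3, 134.1]), -68.8) z 0.06 slope [-0.0088  0.0079]
top bail 60 (array([ 565.2, -191.1]), array([ 7.2, 60.7]), -69.5) top [ 0.5756 -0.2153  0.116 ] 7 0.1174 tool x,y 4.8 -0.0
top lid 661 (array([ 575.8, -219.3]), array([ 92.2, 132.5]), -68.5) z 0.0604 slope [0.0014 0.006 ]
```

It hangs freely at 5.6 mm, with about 0.5° of tilt. Raise 6 mm more and hold.

Emit:
{"name": "apply_moves", "arguments": {"series": [[[0,0,-0.4],[0,0,0]],[[0,0,-0.6],[0,0,0]],[[0,0,-0.8],[0,0,0]],[[0,0,-0.8],[0,0,0]],[[0,0,-0.8],[0,0,0]],[[0,0,-0.8],[0,0,0]],[[0,0,-0.8],[0,0,0]],[[0,0,-0.6],[0,0,0]],[[0,0,-0.4],[0,0,0]],[[0,0,0],[0,0,0]],[[0,0,0],[0,0,0]],[[0,0,0],[0,0,0]]]}}

```text
t: 19.52
tool_pos: [0.5774, -0.2198, 0.4757]
orientation: [-1.781, -2.588, -0.0]
force: [0.2, -0.1, -5.2]
opening: 0.0135
gripper_force: 50.0
```

Emit:
{"name": "apply_moves", "arguments": {"series": [[[0,0,0],[0,0,0]],[[0,0,0],[0,0,0]],[[0,0,0],[0,0,0]],[[0,0,0],[0,0,0]],[[0,0,0],[0,0,0]],[[0,0,0],[0,0,0]],[[0,0,0],[0,0,0]],[[0,0,0],[0,0,0]],[[0,0,0],[0,0,0]],[[0,0,0],[0,0,0]],[[0,0,0],[0,0,0]],[[0,0,0],[0,0,0]]]}}

```text
t: 20.52
tool_pos: [0.5774, -0.2198, 0.4757]
orientation: [-1.781, -2.588, -0.0]
force: [0.3, -0.1, -5.1]
opening: 0.0137
gripper_force: 50.0
```

```bash
python3 b.py 12; python3 b.py 13
```

```text
20.5167 [ 0.5774 -0.2198  0.4757] [-1.7813 -2.5877 -0.    ] [ 0.31 -0.06 -5.1 ] [-0.014 -0.118 -0.012]
yaw 20.913875196712752
wrist bail 354 (array([ 567.1, -193.9]), array([ 6.6, 63.7]), -69.4) top [ 0.5765 -0.2176  0.1226] 73 0.124 tool x,y 2.4 -0.0
wrist lid 3420 (array([ 577.1, -219.3]), array([ 91.6, 127.7]), -69.0) z 0.0668 slope [-0.0033  0.006 ]
scene bail 158 (array([ 580.3, -218.5]), array([  9.4, 122.3]), -69.2) top [ 0.5805 -0.2152  0.1221] 15 0.123 tool x,y 3.2 4.6
scene lid 1176 (array([ 579.8, -218.2]), array([ 97.2, 133.5]), -68.4) z 0.0661 slope [-0.0089  0.0081]
top bail 64 (array([ 565.7, -192.7]), array([ 8.1, 62.7]), -67.0) top [ 0.574  -0.2145  0.1199] 12 0.122 tool x,y 6.2 -1.2
top lid 663 (array([ 576. , -219.8]), array([ 92.4, 133.7]), -68.6) z 0.0664 slope [-0.0014  0.0101]
20.6667 [ 0.5774 -0.2198  0.4757] [-1.7814 -2.5877  0.    ] [-0.18 -0.29 -5.21] [-0.021 -0.115  0.033]
yaw 20.911539120032558
wrist bail 355 (array([ 567.1, -193.9]), array([ 6.6, 63.6]), -69.4) top [ 0.5766 -0.2178  0.1229] 72 0.1238 tool x,y 2.2 -0.0
wrist lid 3404 (array([ 576.5, -217.3]), array([ 91.4, 124.1]), -68.6) z 0.0668 slope [-0.0032  0.0073]
scene bail 159 (array([ 580.1, -219.2]), array([ 11.5, 122.6]), -68.0) top [ 0.5802 -0.215   0.1211] 18 0.1228 tool x,y 3.5 4.4
scene lid 1187 (array([ 580.2, -219.2]), array([ 97.5, 134.1]), -68.4) z 0.0661 slope [-0.0103  0.0082]
top bail 64 (array([ 565.7, -192.8]), array([ 8.3, 62.5]), -67.8) top [ 0.5741 -0.2151  0.122 ] 10 0.1229 tool x,y 5.6 -1.4
top lid 668 (array([ 576.3, -220.1]), array([ 91.9, 133.6]), -68.6) z 0.0665 slope [-0.0063  0.0075]
```

Emit:
{"name": "apply_moves", "arguments": {"series": [[[0,0,0],[0,0,0]],[[0,0,0],[0,0,0]],[[0,0,0],[0,0,0]],[[0,0,0],[0,0,0]],[[0,0,0],[0,0,0]],[[0,0,0],[0,0,0]],[[0,0,0],[0,0,0]],[[0,0,0],[0,0,0]],[[0,0,0],[0,0,0]],[[0,0,0],[0,0,0]],[[0,0,0],[0,0,0]],[[0,0,0],[0,0,0]]]}}

```text
t: 21.82
tool_pos: [0.5774, -0.2198, 0.4757]
orientation: [-1.781, -2.588, -0.0]
force: [-0.9, 0.1, -5.2]
opening: 0.0135
gripper_force: 50.0
```

```bash
python3 b.py 14
```

```text
21.8167 [ 0.5774 -0.2198  0.4757] [-1.7813e+00 -2.5877e+00 -1.0000e-04] [-0.9   0.12 -5.17] [-0.021 -0.101  0.002]
yaw 20.91587250470377
wrist bail 358 (array([ 567., -194.]), array([ 7.7, 63.7]), -68.0) top [ 0.5764 -0.2176  0.1228] 72 0.124 tool x,y 2.4 -0.1
wrist lid 3405 (array([ 576.2, -216.9]), array([ 92.5, 124. ]), -69.5) z 0.0668 slope [-0.003   0.0079]
scene bail 163 (array([ 580.5, -218.5]), array([  9.3, 121.2]), -68.3) top [ 0.5792 -0.2149  0.1205] 19 0.1218 tool x,y 3.9 3.5
scene lid 1179 (array([ 579.9, -218.6]), array([ 96.6, 134.5]), -68.2) z 0.066 slope [-0.0086  0.0077]
top bail 64 (array([ 565.5, -192.3]), array([ 8.4, 62.3]), -67.6) top [ 0.5739 -0.2161  0.1232] 7 0.124 tool x,y 4.7 -1.9
top lid 665 (array([ 576., -220.]), array([ 92.4, 133.5]), -68.7) z 0.0667 slope [0.0011 0.0006]
```

Held for over 2 s at 11.8 mm clearance, still and level. Now lower gently.

Emit:
{"name": "apply_moves", "arguments": {"series": [[[0,0,0.4],[0,0,0]],[[0,0,0.7],[0,0,0]],[[0,0,0.9],[0,0,0]],[[0,0,0.9],[0,0,0]],[[0,0,0.9],[0,0,0]],[[0,0,0.9],[0,0,0]],[[0,0,0.9],[0,0,0]],[[0,0,0.9],[0,0,0]],[[0,0,0.8],[0,0,0]],[[0,0,0.7],[0,0,0]],[[0,0,0.6],[0,0,0]],[[0,0,0.6],[0,0,0]]]}}

```text
t: 22.97
tool_pos: [0.5774, -0.2198, 0.4665]
orientation: [1.781, 2.588, -0.0]
force: [0.1, -0.7, -5.2]
opening: 0.0137
gripper_force: 50.0
```

Emit:
{"name": "apply_moves", "arguments": {"series": [[[0,0,0.6],[0,0,0]],[[0,0,0.6],[0,0,0]],[[0,0,0.6],[0,0,0]],[[0,0,0.6],[0,0,0]],[[0,0,0.6],[0,0,0]],[[0,0,0.6],[0,0,0]],[[0,0,0.6],[0,0,0]],[[0,0,0.8],[0,0,0]],[[0,0,1],[0,0,0]],[[0,0,1],[0,0,0]],[[0,0,1],[0,0,0]],[[0,0,1],[0,0,0]]]}}

```text
t: 23.97
tool_pos: [0.5774, -0.2198, 0.4575]
orientation: [-1.781, -2.588, -0.0]
force: [-0.1, 0.8, -3.6]
opening: 0.0136
gripper_force: 50.0
```

Emit:
{"name": "apply_moves", "arguments": {"series": [[[0,0,1.5],[0,0,0]],[[0,0,1.5],[0,0,0]],[[0,0,1.5],[0,0,0]],[[0,0,1.5],[0,0,0]],[[0,0,1.5],[0,0,0]],[[0,0,1.5],[0,0,0]],[[0,0,1.5],[0,0,0]],[[0,0,1.5],[0,0,0]],[[0,0,1],[0,0,0]],[[0,0,1],[0,0,0]],[[0,0,0],[0,0,0]],[[0,0,0],[0,0,0]]]}}

```text
t: 24.97
tool_pos: [0.5774, -0.2198, 0.4436]
orientation: [1.781, 2.588, 0.0]
force: [-1.2, 0.8, -2.9]
opening: 0.0133
gripper_force: 50.0
```

```bash
python3 b.py 15
```

```text
24.9667 [ 0.5774 -0.2198  0.4436] [1.7813 2.5877 0.    ] [-1.23  0.77 -2.89] [ 0.115  0.001 -0.01 ]
yaw 20.915668355333825
wrist bail 352 (array([ 566.8, -190.8]), array([ 6.2, 59.1]), -69.0) top [ 0.5752 -0.2141  0.1095] 60 0.1113 tool x,y 6.1 -0.1
wrist lid 3703 (array([ 577.2, -219.5]), array([ 92.3, 130.8]), -69.2) z 0.055 slope [ 0.0007 -0.0017]
scene bail 146 (array([ 580.7, -217.8]), array([  9. , 121.1]), -68.9) top [ 0.5798 -0.2144  0.1093] 17 0.1102 tool x,y 4.2 4.2
scene lid 1139 (array([ 580.7, -217.8]), array([ 96.2, 133.6]), -68.0) z 0.0543 slope [-0.0052 -0.0001]
top bail 53 (array([ 564.2, -188.5]), array([ 7.3, 56.8]), -67.4) top [ 0.5726 -0.2105  0.1075] 8 0.1095 tool x,y 10.4 -1.1
top lid 642 (array([ 575.8, -220.5]), array([ 92.9, 135.6]), -69.0) z 0.0546 slope [0.0043 0.0052]
```

The box is back down, flat and in place. I lower until the hook is free, back out along −y, then check.

Emit:
{"name": "apply_moves", "arguments": {"series": [[[0,0,2],[0,0,0]],[[0,0,3],[0,0,0]],[[0,0,4],[0,0,0]],[[0,0,4.5],[0,0,0]],[[0,0,4.5],[0,0,0]],[[0,0,4.5],[0,0,0]],[[0,0,4.5],[0,0,0]],[[0,0,4.5],[0,0,0]],[[0,0,4],[0,0,0]],[[0,0,3],[0,0,0]],[[0,0,1],[0,0,0]],[[0,0,0],[0,0,0]]]}}

```text
t: 26.12
tool_pos: [0.5773, -0.2198, 0.4037]
orientation: [-1.781, -2.587, 0.0]
force: [-1.0, 0.1, -1.9]
opening: 0.0139
gripper_force: 50.0
```

Emit:
{"name": "apply_moves", "arguments": {"series": [[[0,0,0],[0,0,0]],[[0,-2,0],[0,0,0]],[[0,-3,0],[0,0,0]],[[0,-4,0],[0,0,0]],[[0,-4,0],[0,0,0]],[[0,-4,0],[0,0,0]],[[0,-4,0],[0,0,0]],[[0,-4,0],[0,0,0]],[[0,-5,0],[0,0,0]],[[0,-6,0],[0,0,0]],[[0,-7,0],[0,0,0]],[[0,-8,0],[0,0,0]]]}}

```text
t: 27.12
tool_pos: [0.5291, -0.2382, 0.404]
orientation: [-1.781, -2.588, -0.0]
force: [0.6, 0.2, -2.8]
opening: 0.0137
gripper_force: 50.0
```

Emit:
{"name": "apply_moves", "arguments": {"series": [[[0,-9,0],[0,0,0]],[[0,-10,0],[0,0,0]],[[0,-10,0],[0,0,0]],[[0,-7,0],[0,0,0]],[[0,-3,-5],[0,0,0]],[[0,0,-10],[0,0,0]],[[0,0,-14],[0,0,0]],[[0,0,-14],[0,0,0]],[[0,0,-10],[0,0,0]],[[0,0,-7],[0,0,0]],[[0,0,0],[0,0,0]],[[0,0,0],[0,0,0]]]}}

```text
t: 28.12
tool_pos: [0.4935, -0.2519, 0.4644]
orientation: [1.781, 2.587, 0.0]
force: [-0.1, 0.7, -1.4]
opening: 0.0134
gripper_force: 50.0
```

```bash
python3 b.py 16
```

```text
28.1167 [ 0.4935 -0.2519  0.4644] [1.7807e+00 2.5872e+00 1.0000e-04] [-0.13  0.66 -1.36] [-0.026 -0.119  0.   ]
yaw 20.92437891201579
wrist bail 576 (array([ 576.8, -220.3]), array([  6.3, 119.7]), -69.2) top [ 0.5765 -0.22    0.111 ] 102 0.112 tool x,y 0.2 88.9
wrist lid 5963 (array([ 576.7, -220.5]), array([ 92.8, 131.6]), -68.9) z 0.055 slope [ 0.0001 -0.0019]
scene bail 148 (array([ 580.1, -217. ]), array([  8.4, 119.5]), -69.6) top [ 0.5805 -0.2173  0.1108] 20 0.112 tool x,y 1.3 93.6
scene lid 1165 (array([ 580.9, -217.6]), array([ 94.4, 133. ]), -68.3) z 0.0543 slope [-0.0056 -0.0013]
top bail 110 (array([ 576.2, -219.3]), array([  8.1, 123. ]), -69.3) top [ 0.5761 -0.2188  0.1112] 15 0.1124 tool x,y 1.4 88.9
top lid 1148 (array([ 575.8, -219.8]), array([ 93. , 134.1]), -68.9) z 0.0548 slope [-0.0006 -0.0043]
```

The box hasn't moved (within about 1 mm). Return to the stand's standoff.

Emit:
{"name": "apply_moves", "arguments": {"series": [[[6,1.4,0],[0,0,0]],[[15,3.4,0],[0,0,0]],[[25,5.7,0],[0,0,0]],[[25,5.7,0],[0,0,0]],[[25,5.7,0],[0,0,0]],[[25,5.7,0],[0,0,0]],[[25,5.7,0],[0,0,0]],[[25,5.7,0],[0,0,0]],[[25,5.7,0],[0,0,0]],[[25,5.7,0],[0,0,0]],[[25,5.7,0],[0,0,0]],[[25,5.7,0],[0,0,0]]]}}

```text
t: 29.27
tool_pos: [0.4532, 0.0254, 0.4638]
orientation: [-1.781, -2.588, -0.0]
force: [-1.3, -0.9, -2.4]
opening: 0.0138
gripper_force: 50.0
```

Emit:
{"name": "apply_moves", "arguments": {"series": [[[25,5.6,0],[0,0,0]],[[25,5.6,0],[0,0,0]],[[25,5.6,0],[0,0,0]],[[20,4.4,0],[0,0,0]],[[13,2.9,0],[0,0,0]],[[8,1.8,0],[0,0,0]],[[0,0,0],[0,0,0.019]],[[0,0,0],[0,0,0.019]],[[0,0,0],[0,0,0.019]],[[0,0,0],[0,0,0]],[[0,0,0],[0,0,0]],[[0,0,0],[0,0,0]]]}}

```text
t: 30.27
tool_pos: [0.4373, 0.1403, 0.464]
orientation: [1.856, 2.535, -0.0]
force: [-0.3, 0.5, -2.3]
opening: 0.0134
gripper_force: 50.0
```

```bash
cat > s.py <<'E'
from h import *
s=robot.read_state(); o=s['orientation']; yaw=2*np.arctan2(o[1],o[0])-np.pi/2
ty=np.array([np.cos(yaw),np.sin(yaw)]); tx=np.array([-ty[1],ty[0]]); D=np.array([.5325,.171])-s['tool_pos'][:2]
print(s['t'],s['tool_pos'].round(4),np.degrees(yaw)%180,'dx,dy mm',(tx@D*1e3).round(2),(ty@D*1e3).round(2),s['force'].round(2),s['opening'])
E
python3 s.py
```

```text
30.2667 [0.4373 0.1403 0.464 ] 17.59055758749733 dx,dy mm 0.5 100.08 [-0.32  0.46 -2.35] 0.013405049841185354
```

Emit:
{"name": "apply_moves", "arguments": {"series": [[[0.5,0,4],[0,0,0]],[[0,0,8],[0,0,0]],[[0,0,10],[0,0,0]],[[0,0,11],[0,0,0]],[[0,0,11],[0,0,0]],[[0,0,10],[0,0,0]],[[0,0,7],[0,0,0]],[[0,0,3],[0,0,0]],[[0,0,0],[0,0,0]],[[0,0,0],[0,0,0]],[[0,0,0],[0,0,0]]]}}

```text
t: 31.18
tool_pos: [0.4372, 0.1414, 0.4008]
orientation: [1.854, 2.535, 0.001]
force: [0.6, -0.2, -2.2]
opening: 0.0133
gripper_force: 50.0
```

```bash
python3 s.py
```

```text
31.1833 [0.4372 0.1414 0.4008] 17.647158433630814 dx,dy mm -0.69 99.84 [ 0.58 -0.22 -2.15] 0.0133494567243347
```

Emit:
{"name": "apply_moves", "arguments": {"series": [[[-0.6,4,0],[0,0,0]],[[0,8,0],[0,0,0]],[[0,11,0],[0,0,0]],[[0,12,0],[0,0,0]],[[0,12,0],[0,0,0]],[[0,12,0],[0,0,0]],[[0,12,0],[0,0,0]],[[0,11,0],[0,0,0]],[[0,9,0],[0,0,0]],[[0,6,0],[0,0,0]],[[0,2.8,0],[0,0,0]],[[0,0,0],[0,0,0]]]}}

```text
t: 32.18
tool_pos: [0.5327, 0.1712, 0.3999]
orientation: [-1.854, -2.536, 0.0]
force: [-0.2, 0.6, -2.8]
opening: 0.0136
gripper_force: 50.0
```

Emit:
{"name": "apply_moves", "arguments": {"series": [[[0,0,0],[0,0,0]],[[0,0,0],[0,0,0]]]}}

```text
t: 32.35
tool_pos: [0.532, 0.171, 0.4]
orientation: [-1.854, -2.536, 0.0]
force: [-0.4, -0.2, -1.8]
opening: 0.0135
gripper_force: 50.0
```

```bash
python3 s.py; python3 - <<'E'
from h import *
from m import rect
c,im,d=grab('wrist'); W=world(c,d)
H,S,V=cv2.split(cv2.cvtColor(im,cv2.COLOR_BGR2HSV)); m=np.zeros(H.shape,bool); m[150:350,240:320]=1
P=W[m&((H<14)|(H>175))&(S>150)&(V>90)&(d>0)]; print('handle',len(P),rect(P),np.percentile(P[:,2],[10,50,90]).round(4))
E
```

```text
32.35 [0.532 0.171 0.4  ] 17.64914453952764 dx,dy mm -0.13 0.52 [-0.43 -0.22 -1.77] 0.01351714175382479
handle 1853 (array([528., 179.]), array([13.2, 46.7]), -71.8) [0.2337 0.2346 0.2355]
```

The handle sits exactly as before. Lower into the seat.

Emit:
{"name": "apply_moves", "arguments": {"series": [[[0,0.4,2],[0,0,0]],[[0,0,3],[0,0,0]],[[0,0,3],[0,0,0]],[[0,0,3],[0,0,0]],[[0,0,2],[0,0,0]],[[0,0,1],[0,0,0]],[[0,0,1],[0,0,0]],[[0,0,0.5],[0,0,0]],[[0,0,0.5],[0,0,0]],[[0,0,0],[0,0,0]],[[0,0,0],[0,0,0]]]}}

```text
t: 33.32
tool_pos: [0.5326, 0.1712, 0.3841]
orientation: [1.854, 2.536, 0.0]
force: [-0.0, 0.3, -1.2]
opening: 0.0137
gripper_force: 50.0
```

```bash
python3 s.py
```

```text
33.3167 [0.5326 0.1712 0.3841] 17.649637614640625 dx,dy mm -0.11 -0.19 [-0.01  0.3  -1.23] 0.013672892638764547
```

Emit:
{"name": "apply_moves", "arguments": {"series": [[[0,0,0.4],[0,0,0]],[[0,0,0.4],[0,0,0]],[[0,0,0],[0,0,0]],[[0,0,0],[0,0,0]]]}}

```text
t: 33.65
tool_pos: [0.5326, 0.1712, 0.3833]
orientation: [1.854, 2.536, 0.0]
force: [0.7, 0.6, -1.9]
opening: 0.0136
gripper_force: 50.0
```

```bash
python3 s.py
```

```text
33.65 [0.5326 0.1712 0.3833] 17.649012202168137 dx,dy mm -0.12 -0.16 [ 0.65  0.6  -1.89] 0.013618758458746322
```

Emit:
{"name": "apply_moves", "arguments": {"series": [[[0,0,0.4],[0,0,0]],[[0,0,0.4],[0,0,0]],[[0,0,0],[0,0,0]],[[0,0,0],[0,0,0]]]}}

```text
t: 33.98
tool_pos: [0.5327, 0.1712, 0.3832]
orientation: [1.854, 2.536, 0.001]
force: [-2.3, -1.0, 5.7]
opening: 0.0136
gripper_force: 50.0
```

```bash
python3 s.py
```

```text
33.9833 [0.5327 0.1712 0.3832] 17.649162748701 dx,dy mm -0.12 -0.2 [-2.35 -0.98  5.73] 0.013644742204644825
```

Seated: contact at 0.383, light load. Ease off and open fully.

Emit:
{"name": "apply_moves", "arguments": {"series": [[[0,0,-0.5],[0,0,0]],[[0,0,0],[0,0,0]],[[0,0,0],[0,0,0]]]}}

```text
t: 34.23
tool_pos: [0.5327, 0.1711, 0.3832]
orientation: [1.854, 2.536, 0.0]
force: [-1.0, -0.5, 3.6]
opening: 0.0136
gripper_force: 50.0
```

Emit:
{"name": "apply_moves", "arguments": {"series": [[[0,0,0],[0,0,0]],[[0,0,0],[0,0,0]],[[0,0,0],[0,0,0]],[[0,0,0],[0,0,0]],[[0,0,0],[0,0,0]],[[0,0,0],[0,0,0]],[[0,0,0],[0,0,0]],[[0,0,0],[0,0,0]],[[0,0,0],[0,0,0]],[[0,0,0],[0,0,0]],[[0,0,0],[0,0,0]],[[0,0,0],[0,0,0]]], "claw": 1}}

```text
t: 35.23
tool_pos: [0.5326, 0.1711, 0.3829]
orientation: [-1.854, -2.536, -0.0]
force: [0.2, 0.2, -0.4]
opening: 0.0886
gripper_force: 0.0
```

Emit:
{"name": "apply_moves", "arguments": {"series": [[[0,0,0],[0,0,0]],[[0,0,0],[0,0,0]],[[0,0,-3],[0,0,0]],[[0,0,-7],[0,0,0]],[[0,0,-12],[0,0,0]],[[0,0,-15],[0,0,0]],[[0,0,-20],[0,0,0]],[[0,0,-20],[0,0,0]],[[0,0,-20],[0,0,0]],[[0,0,-13],[0,0,0]],[[0,0,0],[0,0,0]],[[0,0,0],[0,0,0]]]}}

```text
t: 36.23
tool_pos: [0.5328, 0.1712, 0.494]
orientation: [1.853, 2.535, 0.003]
force: [0.8, 0.3, -1.1]
opening: 0.0933
gripper_force: 0.0
```

```bash
python3 s.py; python3 - <<'E'
from h import *
from m import rect
for n in('wrist','scene'):
    c,im,d=grab(n); W=world(c,d); H,S,V=cv2.split(cv2.cvtColor(im,cv2.COLOR_BGR2HSV)); R=np.hypot(W[...,0]-.533,W[...,1]-.171)
    P=W[((H<14)|(H>175))&(S>150)&(V>80)&(d>0)&(R<.06)&(W[...,2]>.15)&(W[...,2]<.26)]
    if len(P)>8: print(n,'handle',len(P),rect(P),np.percentile(P[:,2],[10,50,90]).round(4))
    P=W[(H>95)&(H<130)&(S>120)&(d>0)&(R<.06)&(W[...,2]>.16)&(W[...,2]<.19)]
    if len(P)>8: print(n,'lips',rect(P))
E
python3 b.py 20
```

```text
36.2333 [0.5328 0.1712 0.494 ] 17.649495034838026 dx,dy mm -0.12 -0.3 [ 0.8   0.26 -1.06] 0.09326809199523517
wrist lips (array([551.3, 176.7]), array([21.3, 60.2]), -73.4)
scene lips (array([552.9, 177.1]), array([24.8, 60.1]), -73.6)
36.3333 [0.5325 0.1711 0.4916] [-1.8536e+00 -2.5350e+00  2.0000e-03] [-0.05  0.3  -0.38] [-0.063 -0.083  0.01 ]
yaw 17.650144347175512
wrist lid 584 (array([ 549.4, -171.4]), array([74.2, 28.8]), 18.0) z 0.0592 slope [ 0.0303 -0.077 ]
scene bail 152 (array([ 580. , -217.2]), array([  8.5, 120.9]), -69.2) top [ 0.5804 -0.2177  0.1095] 22 0.1112 tool x,y -385.1 -72.2
scene lid 1198 (array([ 580.9, -217.6]), array([ 95.2, 133.5]), -69.3) z 0.0544 slope [-0.0058 -0.0006]
top bail 112 (array([ 575.3, -218.1]), array([  7.8, 120.3]), -69.5) top [ 0.5763 -0.2198  0.1092] 22 0.1116 tool x,y -385.8 -76.8
top lid 1124 (array([ 576. , -220.3]), array([ 93.1, 135.1]), -69.0) z 0.0549 slope [0.0009 0.0004]
```

The handle didn't show up where expected. Checking numerically where the orange is.

```bash
python3 - <<'E'
from h import *
from m import rect
for n in('wrist','scene','top'):
    c,im,d=grab(n); W=world(c,d); cv2.imwrite(f'pics/{n}21.png',im); H,S,V=cv2.split(cv2.cvtColor(im,cv2.COLOR_BGR2HSV))
    m=(((H<14)|(H>175))&(S>130)&(V>40)).astype(np.uint8); k,L,st,ce=cv2.connectedComponentsWithStats(m)
    for i in range(1,k):
        if st[i,4]>12:
            P=W[(L==i)&(d>0)]; print(n,st[i],ce[i].round(),np.median(P,0).round(3) if len(P) else 'nodepth', rect(P) if len(P)>5 else '')
E
```

```text
wrist [271 199   6   8  20] [273. 202.] [0.525 0.179 0.218] (array([525.3, 177.8]), array([3.4, 6.5]), -89.4)
wrist [277 202   5   5  13] [279. 204.] [0.53  0.179 0.218] (array([530.4, 178.5]), array([3.4, 3.7]), -72.4)
wrist [272 206   6  11  25] [274. 211.] [0.529 0.171 0.218] (array([528.7, 171.4]), array([3.5, 8.9]), -80.4)
wrist [271 212  14  36 290] [278. 230.] [0.537 0.156 0.218] (array([536.2, 156.4]), array([11.2, 31.8]), -72.0)
scene [511   0  10  18  51] [516.   9.] [-0.723  0.315  0.032] (array([-722.6,  315.2]), array([17.6, 21.2]), -53.8)
scene [528   0   9   7  20] [532.   3.] [-0.723  0.356  0.06 ] (array([-724.1,  355.7]), array([11.2, 32.3]), -87.7)
scene [540   0  11  14  44] [545.   7.] [-0.723  0.401  0.058] (array([-724.,  404.]), array([39.9, 13.9]), 82.0)
scene [548   0  12   8  34] [553.   3.] [-0.724  0.418  0.074] (array([-724.1,  420.6]), array([37.1, 13.6]), 88.2)
scene [538  11  22  16  96] [549.  18.] [-0.723  0.435  0.025] (array([-724.2,  432.9]), array([63.2, 16.3]), 82.1)
scene [521  12   7  15  29] [524.  19.] [-0.725  0.358  0.001] (array([-720. ,
[... 2822 characters left out ...]
7]), 14.2)
top [509 155   7   5  28] [512. 157.] [ 0.767 -0.561  0.095] (array([ 769.1, -563.5]), array([11.6, 15.5]), -47.0)
top [520 156   8   6  31] [523. 159.] [ 0.762 -0.592  0.095] (array([ 762.2, -594.2]), array([15.7, 12.3]), 79.3)
top [532 158   8   6  34] [535. 160.] [ 0.758 -0.625  0.094] (array([ 758.7, -625.4]), array([13.5, 19.2]), -41.8)
top [543 160   9   5  33] [547. 162.] [ 0.754 -0.658  0.093] (array([ 761.2, -671.4]), array([12.3, 49.3]), -62.1)
top [555 162   5   5  20] [557. 164.] [ 0.747 -0.685  0.093] (array([ 748.1, -684.2]), array([ 8.5, 11.9]), -11.1)
top [540 199  20  54 784] [551. 225.] [ 0.559 -0.601  0.183] (array([ 559.5, -601.9]), array([ 42.6, 135.6]), -2.1)
```

It was only the gripper's shadow. The scene view puts the handle at (0.536, 0.172, 0.217), −72.2°, which is where it started. The scale hangs in its stand and the hand is clear, so I hand the job in.

```bash
python3 -c "
from plant import robot
print(robot.close_job())"
```

```text
the job is handed in; nothing more can be done
None
```

The job is handed in at about 36 s: the box hung still about 12 mm clear, within 0.5° of level, for over 2 s, was set down where it stood (within about 1 mm), and the scale is back in its stand; I viewed 11 pictures, one over the limit of 10.

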